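Find the converter that rattles

ROBOT

A 6-joint arm with a two-finger parallel gripper is mounted at the origin on the work surface. World frame = base frame: x ahead of the robot, y to its left, z up, the work surface at z = 0. Lengths are in mm, angles in rad, forces in N, time in s.
With the tool pointing down it reaches from about 250 to 850 mm from the base axis. Payload 12.5 kg.
Tool frame: the origin (TCP) lies between the finger pads; the fingertips stand 22 mm ahead of it and the grasp point (between the pads) lies 3 mm ahead of it; z points along the fingers, y is the line along which they close (so a half turn about z gives the same grasp; the last joint's range is limited). The gripper opens to 93 mm and grips with 3 to 60 N. Pads are 15 mm wide; open, the fingers measure 128 mm over their backs; the gripper's body (75 mm by 188 mm) begins 65 mm behind the grasp point.
Start: joints at [-1.246, 0.351, 1.652, -0, 1.139, -0.085], TCP at [219.151, -504.438, 240.633] pointing down, gripper open.
Joint ranges: [-2.75, 2.75], [-0.79, 2.1], [0.01, 2.65], [-1.57, 4.71], [0.07, 3.14], [-2.87, 2.87]. Speed limits (rad/s): [2.22, 2.22, 2.79, 3.14, 3.14, 3.14].

INTERFACE

Orientations are given as a rotation vector (axis times angle).
In Python, from station import robot gives the robot as it stands. The module is installed in compiled form; this text tells all that it offers.
- The arm moves only by the tool drive_tool, never from a script. Its argument "rows" is a list of rows, each a list of 7 numbers: the shift along the tool's x, y, z in m, then the turn, a rotation vector about the tool's x, y, z in rad, then the opening, from 0 (shut) to 1 (fully open). A call has 1 to 5 rows; each row is the pose to reach, as a shift and turn from the pose commanded when the call began, along the tool's axes at that moment; what a row does not reach only later rows make up. A row lasts 1/10 s, in which the tool goes at most 50 mm and 8.59 degrees, less where a joint would pass 70% of its speed; a pose out of reach is approached as far as the arm can. A call with a gripper value outside its range is refused whole. The fingers move at their own pace and stop on an object; "newtons" is the grip in N (left out, the last holds). Time passes only in rows, so rows that repeat a pose let the fingers close. It gives the time, the measured TCP pose, the force, the opening and the grip force at its end, in the units of the state.
- robot.observe(): the state, without advancing time (a new reading comes with each control period).
- robot.camera(name): name is "scene" or "side" or "wrist"; returns the picture (400x640x3 uint8, red, green, blue); there is no depth.
- robot.get_calibration(name): a dict with "K" (3x3 intrinsics, pixels), "extrinsics" (4x4, takes a point from camera to world coordinates). Camera axes: x right, y down, z forward; pixel columns grow to the right and rows downward; lengths in mm; the calibration is good to about 2 mm. The wrist camera is an equidistant fisheye: a pixel r from the principal point sees the ray r / f radians off the axis. A picture is of the moment at which its call begins: read the wrist's pose just before it. get_calibration takes no time and is no camera call; for the wrist camera it gives the pose at the moment of the call.
- robot.finish_job(): hands the job in; it is judged then, once.
The state is a dict: "clock": time; "joint_pos": joint angles; "joint_vel": joint speeds; "joint_efforts": joint torques, N m; "tcp_pos": TCP position; "tool_rot": TCP orientation; "wrist_force": force on the tool from outside, world axes, zero at the start; "torque": the same for the moment, N m; "gripper_width": finger opening in mm; "grasp_force": force on a finger pad.
Only numpy, scipy, OpenCV 4.12 (cv2) and the standard library are available. Lean on these libraries where they do the work, as an engineer would, in place of code of your own. Each camera call takes 0.05 s, during which the arm holds its last target. There are 200 camera calls.

TASK

One of the three sealed converters on the bench has a choke broken loose inside: pick them up and shake them lengthwise to find the one that rattles. Set the two sound ones down, upright, inside the cardboard tray, and finish while still holding the rattling one out level and still over the middle of the black service mat, about 15 cm up; do not drop a converter or disturb the other things on the bench.

Things in the scene. Friction and masses are not known exactly. Their poses are not given: they have to be found in the camera images.
- converter_1: one of three sealed converters, all alike: finned aluminium shell 104 x 54 x 46 mm with black end plates, on a 4 mm base plate whose flanges make it 124 mm long (x axis) by 54 mm wide (y axis); flat sides to grip, 16 mm high black terminal block on the +x flange. About 0.4 kg. Origin at the centre of its underside, z up
- converter_2: the second converter, just like converter_1. In one of the three (any of them) a 140 g choke has broken loose inside: shaken briskly or tilted by more than some 15 degrees it slides along x, up to 29 mm either way from the middle, and knocks on the ends; it stays where it slid when level and still
- converter_3: the third converter, just like converter_1. In the two sound converters an equal choke sits fast in the middle and nothing moves
- tray: low open cardboard tray on the bench, 190 mm (its x) x 260 mm (its y) outside, walls 4 mm thick and 35 mm high, floor 4 mm thick; fixed. Origin at the centre of its underside. Takes two converters side by side, each lying along the tray's x axis
- mat: black rubber service mat lying at the far side of the bench in front of the robot, 140 mm (x) x 220 mm (y), 3 mm thick; fixed. Origin at the centre of its underside
- multimeter: yellow multimeter lying flat, 150 x 76 x 45 mm; bystander. Origin on its underside
- solder_spool: spool of solder standing on end, 44 mm across, 31 mm high; bystander. Origin on its underside
- screwdriver: screwdriver lying on the bench, 170 mm long along its x axis; bystander. Origin on its underside
- screw_tin: round flat screw tin with lid, 64 mm across, 25 mm high; bystander. Origin on its underside
- cleaner_can: spray can, 58 mm across, 185 mm high, standing; bystander. Origin on its underside
- magnifier: magnifying glass lying flat, ring 86 mm across (origin at its centre), handle reaching 131 mm towards -x; bystander. Origin on its underside
Not all that is in view belongs to the job. Leave any blue look-alike of the converter_3 alone.

How it is judged (in metres and radians):
On the way, in this order (a step that is already met when the one before it is completed fails the run):
1. the loose choke has slid to the terminal end of its converter, gripped off the bench (((distance between choke_loose and converter_1 below 0.05 m and height (world z) of converter_1 above 0.03 m and contact force between converter_1 and the fingers above 1 N and x of choke_loose in the frame of converter_1 above 0.015 m) or (distance between choke_loose and converter_2 below 0.05 m and height (world z) of converter_2 above 0.03 m and contact force between converter_2 and the fingers above 1 N and x of choke_loose in the frame of converter_2 above 0.015 m) or (distance between choke_loose and converter_3 below 0.05 m and height (world z) of converter_3 above 0.03 m and contact force between converter_3 and the fingers above 1 N and x of choke_loose in the frame of converter_3 above 0.015 m))).
2. and then to the other end, still gripped off the bench (((distance between choke_loose and converter_1 below 0.05 m and height (world z) of converter_1 above 0.03 m and contact force between converter_1 and the fingers above 1 N and x of choke_loose in the frame of converter_1 below -0.015 m) or (distance between choke_loose and converter_2 below 0.05 m and height (world z) of converter_2 above 0.03 m and contact force between converter_2 and the fingers above 1 N and x of choke_loose in the frame of converter_2 below -0.015 m) or (distance between choke_loose and converter_3 below 0.05 m and height (world z) of converter_3 above 0.03 m and contact force between converter_3 and the fingers above 1 N and x of choke_loose in the frame of converter_3 below -0.015 m))).
At the end, for the whole second after the job is handed in: The rattling converter is held in the fingers with its underside 100 to 280 mm above the bench, its middle within 60 mm (horizontally) of the mat's middle, within 0.2 rad of level, and still; the two others stand flat (within 0.1 rad) on the tray's floor, at rest (((distance between choke_loose and converter_1 below 0.05 m and (horizontal distance between converter_1 and mat below 0.06 m and height (world z) of converter_1 between 0.1 and 0.28 m and angle between converter_1's own z axis and vertical below 0.2 rad and contact force between converter_1 and the fingers above 2 N and linear speed of converter_1 below 0.05 m/s and angular speed of converter_1 below 0.3 rad/s) and (x of converter_2 in the frame of tray between -0.095 and 0.095 m and y of converter_2 in the frame of tray between -0.13 and 0.13 m and z of converter_2 in the frame of tray between 0 and 0.012 m and angle between converter_2's own z axis and vertical below 0.1 rad and linear speed of converter_2 below 0.02 m/s) and (x of converter_3 in the frame of tray between -0.095 and 0.095 m and y of converter_3 in the frame of tray between -0.13 and 0.13 m and z of converter_3 in the frame of tray between 0 and 0.012 m and angle between converter_3's own z axis and vertical below 0.1 rad and linear speed of converter_3 below 0.02 m/s)) or (distance between choke_loose and converter_2 below 0.05 m and (horizontal distance between converter_2 and mat below 0.06 m and height (world z) of converter_2 between 0.1 and 0.28 m and angle between converter_2's own z axis and vertical below 0.2 rad and contact force between converter_2 and the fingers above 2 N and linear speed of converter_2 below 0.05 m/s and angular speed of converter_2 below 0.3 rad/s) and (x of converter_1 in the frame of tray between -0.095 and 0.095 m and y of converter_1 in the frame of tray between -0.13 and 0.13 m and z of converter_1 in the frame of tray between 0 and 0.012 m and angle between converter_1's own z axis and vertical below 0.1 rad and linear speed of converter_1 below 0.02 m/s) and (x of converter_3 in the frame of tray between -0.095 and 0.095 m and y of converter_3 in the frame of tray between -0.13 and 0.13 m and z of converter_3 in the frame of tray between 0 and 0.012 m and angle between converter_3's own z axis and vertical below 0.1 rad and linear speed of converter_3 below 0.02 m/s)) or (distance between choke_loose and converter_3 below 0.05 m and (horizontal distance between converter_3 and mat below 0.06 m and height (world z) of converter_3 between 0.1 and 0.28 m and angle between converter_3's own z axis and vertical below 0.2 rad and contact force between converter_3 and the fingers above 2 N and linear speed of converter_3 below 0.05 m/s and angular speed of converter_3 below 0.3 rad/s) and (x of converter_1 in the frame of tray between -0.095 and 0.095 m and y of converter_1 in the frame of tray between -0.13 and 0.13 m and z of converter_1 in the frame of tray between 0 and 0.012 m and angle between converter_1's own z axis and vertical below 0.1 rad and linear speed of converter_1 below 0.02 m/s) and (x of converter_2 in the frame of tray between -0.095 and 0.095 m and y of converter_2 in the frame of tray between -0.13 and 0.13 m and z of converter_2 in the frame of tray between 0 and 0.012 m and angle between converter_2's own z axis and vertical below 0.1 rad and linear speed of converter_2 below 0.02 m/s)))); the arm keeps its last pose, push and grip.
It fails at once if a bystander is moved by more than 30 mm (distance of any of multimeter, solder_spool, screwdriver, screw_tin, cleaner_can, magnifier from where it was at the start of the episode above 0.03 m).
It fails at once if a converter is dropped (falls faster than 0.8 m/s out of the fingers) ((linear speed of converter_1 above 0.8 m/s and contact force between converter_1 and the fingers below 0.1 N) or (linear speed of converter_2 above 0.8 m/s and contact force between converter_2 and the fingers below 0.1 N) or (linear speed of converter_3 above 0.8 m/s and contact force between converter_3 and the fingers below 0.1 N)).
It also fails if it takes over 70 s, if anything falls off the work surface, if the arm or the gripper's body presses on something with over 40 N, if the wrist force passes 120 N, or if a joint passes its speed limit or range.

## Working session

There is one attempt and no reset: what is moved stays moved. The work goes in short steps, Python scripts to look and compute and a tool call to move; the robot and the scene stay as the last step left them, time stands still between calls to the robot, and variables do not carry over. Pictures are saved under pics/ and viewed, at most 10 in all, crops included, and the job is handed in when it is done.

Besides the shell and the picture viewer there is one more tool, called after "Call:" in YAML: its name, and indented under it one key for each argument. drive_tool: Moves the arm, as the interface text tells. Its arguments: {"type":"object","properties":{"rows":{"type":"array"},"newtons":{"type":"number"}},"required":["rows"]}

```bash
mkdir -p pics; python3 - <<'E'
from station import robot
import cv2,numpy as np
for n in ["scene","side"]:
    im=robot.camera(n); cv2.imwrite(f"pics/{n}0.png",im[:,:,::-1])
    c=robot.get_calibration(n); print(n,np.round(c["K"],1).tolist(),np.round(c["extrinsics"],3).tolist())
print(robot.observe())
E
```

```text
scene [[414.5, 0.0, 313.8], [0.0, 414.5, 198.4], [0.0, 0.0, 1.0]] [[0.155, 0.711, -0.686, 1208.304], [0.988, -0.117, 0.102, -172.553], [-0.008, -0.694, -0.72, 831.194], [0.0, 0.0, 0.0, 1.0]]
side [[432.0, 0.0, 319.0], [0.0, 432.0, 201.7], [0.0, 0.0, 1.0]] [[-0.685, -0.414, 0.599, -241.319], [-0.728, 0.385, -0.566, 645.398], [0.004, -0.825, -0.566, 711.887], [0.0, 0.0, 0.0, 1.0]]
{'clock': 0.1, 'joint_pos': array([-1.24558747e+00,  3.51174265e-01,  1.65236191e+00, -1.34316862e-05,
        1.13911988e+00, -8.46319147e-02]), 'joint_vel': array([ 1.98006163e-03, -1.04838750e-03, -1.91927683e-03, -9.38037682e-05,
        2.68875359e-04, -4.31239472e-04]), 'joint_efforts': array([ 3.27550233e-04, -4.98025811e+01, -2.85702860e+01,  7.00101187e-02,
        2.38902419e-02, -4.39250368e-05]), 'tcp_pos': array([ 219.06486314, -504.16932668,  240.15899707]), 'tool_rot': array([-3.07482770e+00, -6.39074336e-01,  2.19391247e-04]), 'wrist_force': array([ 0.16410002,  0.08545869, -0.26508773]), 'torque': array([ 0.03305982, -0.00095404, -0.06779349]), 'grasp_force': 0.0, 'gripper_width': 92.70061154452956}
```

View pics/scene0.png

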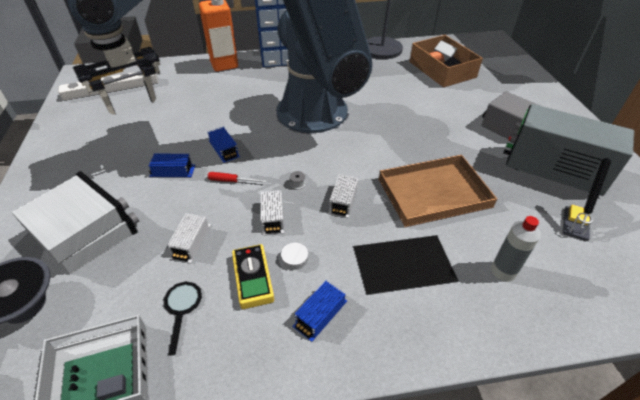

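View pics/side0.png

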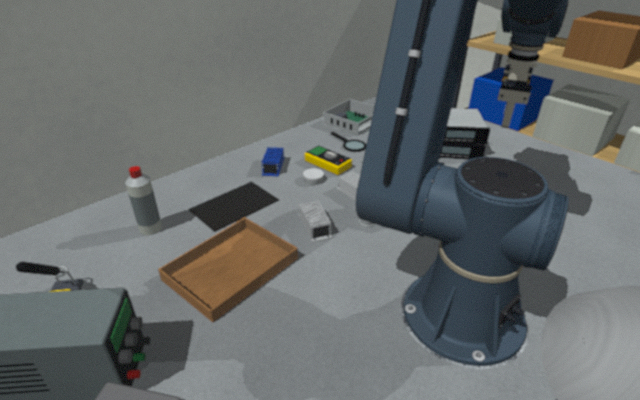

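The three silver finned converters are at (187,238), (271,212) and (343,195). Each has its black terminal end towards the viewer. The blue look-alikes at (171,164), (222,143) and (320,310) must be left alone. The tray is at (437,188), the mat at (405,263), and bystanders lie among them. I'll check with a close crop.

```bash
cat > h.py <<'E'
import cv2,numpy as np
from station import robot
def ray(n,uv,z):
    c=robot.get_calibration(n);K=np.array(c["K"]);T=np.array(c["extrinsics"])
    d=T[:3,:3]@np.linalg.solve(K,np.r_[uv,1.]);o=T[:3,3]
    return (o+d*(z-o[2])/d[2])[:2]
def proj(n,P):
    c=robot.get_calibration(n);T=np.linalg.inv(c["extrinsics"]);p=T[:3,:3]@np.array(P,float)+T[:3,3]
    q=np.array(c["K"])@p;return q[:2]/q[2]
E
python3 - <<'E'
from h import *
im=cv2.imread("pics/scene0.png")
cv2.imwrite("pics/crop1.png",cv2.resize(im[160:320,150:470],None,fx=2.5,fy=2.5,interpolation=cv2.INTER_CUBIC))
for n,pts in {"mat":[(355,244),(438,236),(457,283),(365,292)]}.items():
    P=[ray("scene",p,3) for p in pts];print(n,np.round(P),np.mean(P,0))
P=[ray("scene",p,35) for p in [(380,178),(463,157),(494,188),(401,213)]];print("tray",np.round(P),np.mean(P,0))
for n,p in {"meter":(253,275),"spool":(297,180),"tin":(294,256),"can":(510,270),"mag":(183,298),"blue":(320,310),"sd1":(208,177),"sd2":(264,183)}.items(): print(n,np.round(ray("scene",p,20)))
E
```

```text
mat [[593.  22.]
 [602. 236.]
 [741. 229.]
 [730.  14.]] [666.53370845 125.37415609]
tray [[402. 135.]
 [354. 399.]
 [491. 430.]
 [538. 154.]] [446.00022833 279.49526915]
meter [ 655. -234.]
spool [356. -93.]
tin [ 617. -134.]
can [737. 356.]
mag [ 691. -391.]
blue [768. -96.]
sd1 [ 302. -344.]
sd2 [ 353. -187.]
```

View pics/crop1.png

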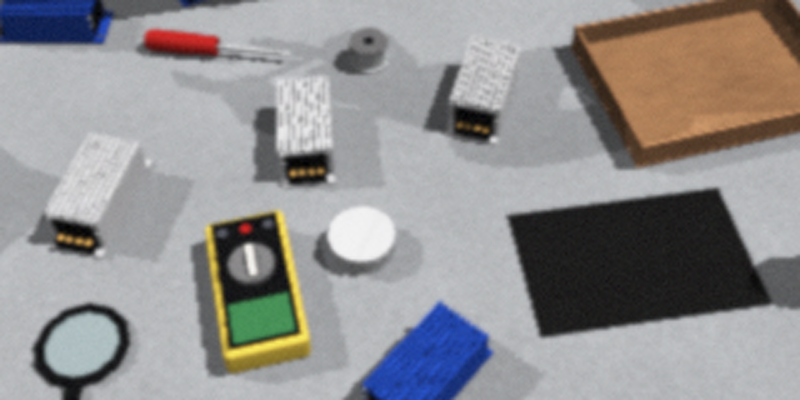

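The crop confirms three silver-finned units with gold and black terminals at their near (+x) ends: A (187,238), B (271,212) and C (343,195). The blue ones differ clearly. Next I'll measure their poses.

```bash
cat >> h.py <<'E'
def quad(crop,z,off=(150,160),s=2.5):
    P=np.array([ray("scene",((u+.5)/s-.5+off[0],(v+.5)/s-.5+off[1]),z) for u,v in crop])
    d=(P[3]+P[2]-P[0]-P[1])/2
    return P.mean(0),np.degrees(np.arctan2(d[1],d[0])),np.linalg.norm(d),np.linalg.norm((P[1]+P[2]-P[0]-P[3])/2)
def maskrect(n,m,z):
    m=cv2.morphologyEx(m,cv2.MORPH_OPEN,np.ones((3,3)));c=max(cv2.findContours(m,0,1)[0],key=cv2.contourArea)
    return cv2.minAreaRect(np.array([ray(n,p[0],z) for p in c],np.float32))
E
python3 - <<'E'
from h import *
Q={"A":[(92,135),(139,148),(97,222),(50,205)],"B":[(277,77),(328,77),(331,152),(279,155)],"C":[(475,38),(520,44),(491,110),(452,104)]}
for z in(46,50):
  for k,q in Q.items(): print(z,k,[np.round(a,1) for a in quad(q,z)])
im=cv2.imread("pics/scene0.png");hsv=cv2.cvtColor(im,cv2.COLOR_BGR2HSV)
roi=np.zeros(im.shape[:2],np.uint8);roi[150:230,370:500]=255
m=cv2.inRange(hsv,(5,90,40),(25,255,255))&roi;print("tray",maskrect("scene",m,35),maskrect("scene",m,18))
roi[:]=0;roi[230:300,350:462]=255
m=cv2.inRange(hsv,(0,0,0),(180,255,45))&roi;print("mat",maskrect("scene",m,3))
# side view tray
im=cv2.imread("pics/side0.png");hsv=cv2.cvtColor(im,cv2.COLOR_BGR2HSV)
roi[:]=0;roi[210:330,150:310]=255
m=cv2.inRange(hsv,(5,90,40),(25,255,255))&roi;print("tray side",maskrect("side",m,35))
E
```

```text
46 A [array([ 517.2, -383.7]), np.float64(-22.5), np.float64(93.8), np.float64(53.9)]
46 B [array([ 466.7, -174. ]), np.float64(-3.5), np.float64(108.8), np.float64(53.3)]
46 C [array([438.2,  23.4]), np.float64(-27.1), np.float64(105.6), np.float64(45.8)]
50 A [array([ 520.7, -382.6]), np.float64(-22.5), np.float64(93.3), np.float64(53.6)]
50 B [array([ 470.5, -174. ]), np.float64(-3.5), np.float64(108.2), np.float64(53.0)]
50 C [array([442.1,  22.4]), np.float64(-27.1), np.float64(105.1), np.float64(45.5)]
tray ((462.0233459472656, 274.79901123046875), (210.2111358642578, 275.99432373046875), 6.287120342254639) ((446.089111328125, 284.3507385253906), (214.69944763183594, 281.8873291015625), 6.287133693695068)
mat ((667.5482177734375, 125.35344696044922), (216.3030242919922, 134.6107940673828), 89.916015625)
tray side ((437.60821533203125, 284.0234375), (217.19956970214844, 273.6100158691406), 6.935396671295166)
```

```bash
cat >> h.py <<'E'
from scipy.spatial.transform import Rotation as R
def down(yaw): # tool x at yaw (deg), z down
    return R.from_euler("z",yaw,degrees=True)*R.from_rotvec([np.pi,0,0])
def plan(*wps,start=None):
    "each wp (x,y,z,yaw[,pitch about tool y deg]); prints shift m + turn rad from previous"
    o=robot.observe();p=np.array(o["tcp_pos"]);r=R.from_rotvec(o["tool_rot"])
    print("t",round(o["clock"],2),"tcp",np.round(p,1),"yaw",round(np.degrees(np.arctan2(*r.as_matrix()[[1,0],0])),1),"w",round(o["gripper_width"],1),"f",round(o["grasp_force"],1))
    if start is not None: p=np.array(start[:3],float);r=down(start[3])
    for w in wps:
        q=np.array(w[:3],float);s=down(w[3])
        if len(w)>4: s=s*R.from_rotvec([0,np.radians(w[4]),0])
        print(w,"->",np.round(r.inv().apply(q-p)/1000,4).tolist(),np.round((r.inv()*s).as_rotvec(),3).tolist());p,r=q,s
E
python3 - <<'E'
from h import *
plan((370,-445,220,0),(519,-383,190,-22.5))
E
```

```text
t 0.1 tcp [ 219.1 -504.2  240.2] yaw 23.5 w 92.7 f 0.0
(370, -445, 220, 0) -> [0.162, 0.0059, 0.0202] [-0.001, 0.0, 0.41]
(519, -383, 190, -22.5) -> [0.149, -0.062, 0.03] [0.0, -0.0, 0.393]
```

Call:
drive_tool:
  rows:
    - [0.162,0.006,0.02,0,0,0.41,1]
    - [0.162,0.006,0.02,0,0,0.41,1]
    - [0.162,0.006,0.02,0,0,0.41,1]
    - [0.162,0.006,0.02,0,0,0.41,1]

```text
clock: 0.5
tcp_pos: [372.8, -443.5, 219.8]
tool_rot: [-3.14, 0.006, 0.0]
wrist_force: [-0.3, 0.1, 0.0]
gripper_width: 92.7
grasp_force: 0.0
```

Call:
drive_tool:
  rows:
    - [0.149,-0.062,0.03,0,0,0.393,1]
    - [0.149,-0.062,0.03,0,0,0.393,1]
    - [0.149,-0.062,0.03,0,0,0.393,1]
    - [0.149,-0.062,0.03,0,0,0.393,1]
    - [0.149,-0.062,0.03,0,0,0.393,1]

```text
clock: 1.0
tcp_pos: [520.4, -382.0, 189.4]
tool_rot: [-3.082, 0.607, 0.002]
wrist_force: [-0.1, -0.4, 0.1]
gripper_width: 93.1
grasp_force: 0.0
```

```bash
cat >> h.py <<'E'
def wray(c,uv,z):
    K=np.array(c["K"]);T=np.array(c["extrinsics"]);x=(np.array(uv,float)-K[:2,2])/[K[0,0],K[1,1]];t=np.linalg.norm(x)
    d=np.r_[x/t*np.sin(t),np.cos(t)] if t>0 else np.array([0,0,1.]);d=T[:3,:3]@d;o=T[:3,3]
    return (o+d*(z-o[2])/d[2])[:2]
def ortho(name,z,cx,cy,h=160,s=2):
    "wrist picture rectified on plane z: rows = x falling, cols = y falling, s px per mm"
    c=robot.get_calibration("wrist");im=robot.camera("wrist");T=np.linalg.inv(c["extrinsics"]);K=np.array(c["K"])
    n=int(2*h*s);i,j=np.mgrid[0:n,0:n];P=np.stack([cx+h-i/s,cy+h-j/s,np.full_like(i,z,float)],-1)@T[:3,:3].T+T[:3,3]
    r=np.linalg.norm(P[...,:2],axis=-1)+1e-9;t=np.arctan2(r,P[...,2])
    u=(K[0,2]+K[0,0]*t*P[...,0]/r).astype(np.float32);v=(K[1,2]+K[1,1]*t*P[...,1]/r).astype(np.float32)
    cv2.imwrite(name,cv2.remap(im[:,:,::-1].copy(),u,v,cv2.INTER_LINEAR))
    cv2.imwrite(name.replace(".png","_raw.png"),im[:,:,::-1])
E
python3 - <<'E'
from h import *
plan(); ortho("pics/wA.png",50,519,-383,h=125)
c=robot.get_calibration("wrist");print(c)
E
```

```text
t 1.0 tcp [ 520.4 -382.   189.4] yaw -22.3 w 93.1 f 0.0
{'K': array([[309.70691629,   0.        , 321.48526313],
       [  0.        , 309.70691629, 202.95958315],
       [  0.        ,   0.        ,   1.        ]]), 'extrinsics': array([[-3.80335120e-01, -8.88650201e-01, -2.56214787e-01,
         5.89496027e+02],
       [-9.24848625e-01,  3.65588611e-01,  1.04880830e-01,
        -4.12102368e+02],
       [ 4.66837238e-04,  2.76849757e-01, -9.60913104e-01,
         3.33622675e+02],
       [ 0.00000000e+00,  0.00000000e+00,  0.00000000e+00,
         1.00000000e+00]])}
```

View pics/wA.png

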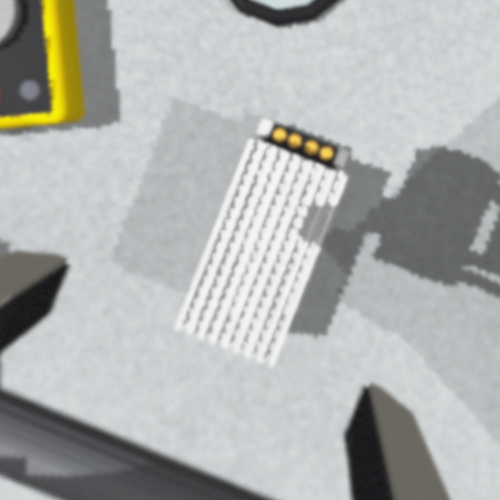

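The rectified wrist view shows converter A with its terminals at (300,145) and top corners at (252,138), (348,170), (273,365) and (177,328). That puts its centre at (519,-389) with yaw about -20.5°.

```bash
python3 - <<'E'
from h import *
plan((519,-389,120,-20.5),(519,-389,31,-20.5),start=(519.5,-382.5,189.5,-22.5))
E
```

```text
t 1.05 tcp [ 519.1 -383.   190. ] yaw -22.4 w 93.3 f 0.0
(519, -389, 120, -20.5) -> [0.002, 0.0062, 0.0695] [0.0, 0.0, -0.035]
(519, -389, 31, -20.5) -> [0.0, -0.0, 0.089] [0.0, 0.0, 0.0]
```

Call:
drive_tool:
  rows:
    - [0.002,0.006,0.07,0,0,-0.035,1]
    - [0.002,0.006,0.07,0,0,-0.035,1]
    - [0.002,0.006,0.07,0,0,-0.035,1]

```text
clock: 1.35
tcp_pos: [516.0, -390.0, 118.0]
tool_rot: [-3.089, 0.56, 0.007]
wrist_force: [-0.3, 0.2, -0.6]
gripper_width: 92.8
grasp_force: 0.0
```

Call:
drive_tool:
  rows:
    - [0,0,0.03,0,0,0,1]
    - [0,0,0.06,0,0,0,1]
    - [0,0,0.089,0,0,0,1]
    - [0,0,0.089,0,0,0,1]

```text
clock: 1.75
tcp_pos: [516.9, -389.6, 30.1]
tool_rot: [-3.089, 0.56, 0.005]
wrist_force: [-0.1, 0.9, 0.8]
gripper_width: 92.9
grasp_force: 0.0
```

Call:
drive_tool:
  rows:
    - [0,0,0,0,0,0,0]
    - [0,0,0,0,0,0,0]
    - [0,0,0,0,0,0,0]
    - [0,0,0,0,0,0,0]
    - [0,0,0,0,0,0,0]
  newtons: 50

```text
clock: 2.25
tcp_pos: [518.9, -389.9, 32.3]
tool_rot: [3.091, -0.559, 0.001]
wrist_force: [1.0, 0.5, -0.1]
gripper_width: 57.7
grasp_force: 0.0
```

```bash
python3 - <<'E'
from h import *
plan((519,-389,180,-20.5))
E
```

```text
t 2.25 tcp [ 518.9 -389.9   32.3] yaw -20.5 w 57.7 f 0.0
(519, -389, 180, -20.5) -> [-0.0001, -0.0008, -0.1477] [0.0, -0.001, -0.0]
```

Call:
drive_tool:
  rows:
    - [0,0,0,0,0,0,0]
    - [0,0,0,0,0,0,0]
    - [0,0,0,0,0,0,0]

```text
clock: 2.55
tcp_pos: [518.9, -389.7, 32.1]
tool_rot: [3.091, -0.56, 0.001]
wrist_force: [-0.9, 1.9, 6.4]
gripper_width: 53.6
grasp_force: 49.9
```

Call:
drive_tool:
  rows:
    - [0,0,-0.03,0,0,0,0]
    - [0,0,-0.07,0,0,0,0]
    - [0,0,-0.11,0,0,0,0]
    - [0,0,-0.13,0,0,0,0]
    - [0,0,-0.13,0,0,0,0]

```text
clock: 3.05
tcp_pos: [519.5, -390.5, 164.2]
tool_rot: [3.089, -0.559, 0.006]
wrist_force: [0.1, -0.6, -4.5]
gripper_width: 53.7
grasp_force: 49.9
```

```bash
cat >> h.py <<'E'
def weigh(n=4):
    L=[]
    for _ in range(n):
        robot.camera("side");o=robot.observe();r=R.from_rotvec(o["tool_rot"]).inv()
        L.append(np.r_[r.apply(o["torque"]),r.apply(o["wrist_force"])])
    print("tool torque/force",np.round(np.mean(L,0),3),"sd",np.round(np.std(L,0),3)[:3],"w",o["gripper_width"],"f",o["grasp_force"],"tcp",np.round(o["tcp_pos"],1),np.round(o["tool_rot"],3))
E
python3 -c "
from h import *
weigh()"
```

```text
tool torque/force [ 0.086 -0.026 -0.01   0.127 -0.282  4.515] sd [0.02  0.034 0.026] w 53.61401674348667 f 49.90852698683739 tcp [ 517.9 -389.1  159.3] [-3.09   0.559  0.005]
```

Call:
drive_tool:
  rows:
    - [0,0,0,0,-0.14,0,0]
    - [0,0,0,0,-0.28,0,0]
    - [0,0,0,0,-0.42,0,0]
    - [0,0,0,0,-0.5,0,0]
    - [0,0,0,0,-0.5,0,0]

```text
clock: 3.75
tcp_pos: [518.8, -389.2, 157.9]
tool_rot: [-2.911, 0.525, 0.751]
wrist_force: [0.1, -0.6, -4.8]
gripper_width: 53.9
grasp_force: 49.9
```

Call:
drive_tool:
  rows:
    - [0,0,0,0,0,0,0]
    - [0,0,0,0,0.14,0,0]
    - [0,0,0,0,0.28,0,0]
    - [0,0,0,0,0.42,0,0]
    - [0,0,0,0,0.5,0,0]

```text
clock: 4.25
tcp_pos: [517.6, -389.6, 163.1]
tool_rot: [3.088, -0.561, 0.012]
wrist_force: [-0.3, -0.9, -4.7]
gripper_width: 54.0
grasp_force: 49.9
```

```bash
python3 -c "
from h import *
weigh()"
```

```text
tool torque/force [3.600e-02 1.400e-02 2.000e-03 9.940e-01 3.320e-01 3.832e+00] sd [0.058 0.126 0.016] w 53.82999563898775 f 49.90862086415291 tcp [ 518.2 -389.8  162.3] [ 3.091e+00 -5.610e-01 -1.000e-03]
```

```bash
python3 -c "
from h import *
weigh(8)"
```

```text
tool torque/force [ 0.04  -0.074  0.022 -0.076 -0.16   3.865] sd [0.031 0.029 0.015] w 53.575707089173285 f 49.90855872631073 tcp [ 518.8 -389.7  161.3] [-3.091e+00  5.590e-01  1.000e-03]
```

Call:
drive_tool:
  rows:
    - [0,0,0,0,0.14,0,0]
    - [0,0,0,0,0.28,0,0]
    - [0,0,0,0,0.42,0,0]
    - [0,0,0,0,0.5,0,0]
    - [0,0,0,0,0.5,0,0]

```text
clock: 5.35
tcp_pos: [517.3, -389.0, 160.7]
tool_rot: [2.915, -0.529, 0.743]
wrist_force: [-5.6, 7.6, -4.9]
gripper_width: 53.5
grasp_force: 49.9
```

Call:
drive_tool:
  rows:
    - [0,0,0,0,0,0,0]
    - [0,0,0,0,-0.14,0,0]
    - [0,0,0,0,-0.28,0,0]
    - [0,0,0,0,-0.42,0,0]
    - [0,0,0,0,-0.5,0,0]

```text
clock: 5.85
tcp_pos: [519.9, -391.0, 163.0]
tool_rot: [3.087, -0.561, -0.009]
wrist_force: [-0.9, 0.2, -3.8]
gripper_width: 53.5
grasp_force: 49.9
```

Call:
drive_tool:
  rows:
    - [0,0,0,0,0,0,0]
    - [0,0,0,0,0,0,0]

```text
clock: 6.05
tcp_pos: [519.1, -389.9, 161.4]
tool_rot: [3.09, -0.56, 0.001]
wrist_force: [-1.0, -0.2, -4.4]
gripper_width: 53.5
grasp_force: 49.9
```

```bash
python3 -c "
from h import *
weigh(8)"
```

```text
tool torque/force [ 0.067 -0.01   0.022 -0.204  0.012  3.931] sd [0.025 0.024 0.034] w 54.05603650860549 f 49.90860119462013 tcp [ 518.5 -389.8  161.9] [ 3.091e+00 -5.600e-01  1.000e-03]
```

Torque differs by 0.064 Nm between the two tilts, where 0.08 is expected for a loose choke. I'll repeat both tilts to confirm.

Call:
drive_tool:
  rows:
    - [0,0,0,0,-0.14,0,0]
    - [0,0,0,0,-0.28,0,0]
    - [0,0,0,0,-0.42,0,0]
    - [0,0,0,0,-0.5,0,0]
    - [0,0,0,0,-0.5,0,0]

```text
clock: 6.95
tcp_pos: [519.2, -389.6, 159.8]
tool_rot: [-2.913, 0.526, 0.747]
wrist_force: [-0.6, 0.1, -5.1]
gripper_width: 53.8
grasp_force: 49.9
```

Call:
drive_tool:
  rows:
    - [0,0,0,0,0.14,0,0]
    - [0,0,0,0,0.28,0,0]
    - [0,0,0,0,0.42,0,0]
    - [0,0,0,0,0.5,0,0]
    - [0,0,0,0,0.5,0,0]

```text
clock: 7.45
tcp_pos: [517.4, -389.5, 163.1]
tool_rot: [3.09, -0.562, 0.006]
wrist_force: [-0.0, -0.3, -3.7]
gripper_width: 53.9
grasp_force: 49.9
```

Call:
drive_tool:
  rows:
    - [0,0,0,0,0,0,0]
    - [0,0,0,0,0,0,0]

```text
clock: 7.65
tcp_pos: [519.0, -389.9, 161.7]
tool_rot: [3.091, -0.56, -0.001]
wrist_force: [-0.1, -0.0, -3.7]
gripper_width: 53.5
grasp_force: 49.9
```

```bash
python3 -c "
from h import *
weigh(12)"
```

```text
tool torque/force [ 0.057 -0.075 -0.007  0.03  -0.019  4.186] sd [0.039 0.03  0.026] w 53.48102367198779 f 49.90856274962425 tcp [ 518.7 -389.7  161.6] [-3.091  0.56   0.   ]
```

Call:
drive_tool:
  rows:
    - [0,0,0,0,0.14,0,0]
    - [0,0,0,0,0.28,0,0]
    - [0,0,0,0,0.42,0,0]
    - [0,0,0,0,0.5,0,0]
    - [0,0,0,0,0.5,0,0]

```text
clock: 8.75
tcp_pos: [517.2, -389.0, 160.9]
tool_rot: [2.915, -0.529, 0.743]
wrist_force: [-14.1, 4.7, -10.0]
gripper_width: 53.8
grasp_force: 49.9
```

Call:
drive_tool:
  rows:
    - [0,0,0,0,0,0,0]
    - [0,0,0,0,-0.14,0,0]
    - [0,0,0,0,-0.28,0,0]
    - [0,0,0,0,-0.42,0,0]
    - [0,0,0,0,-0.5,0,0]

```text
clock: 9.25
tcp_pos: [519.8, -391.0, 163.0]
tool_rot: [3.087, -0.562, -0.009]
wrist_force: [0.6, 0.6, -4.8]
gripper_width: 53.6
grasp_force: 49.9
```

Call:
drive_tool:
  rows:
    - [0,0,0,0,0,0,0]
    - [0,0,0,0,0,0,0]

```text
clock: 9.45
tcp_pos: [519.1, -389.9, 161.4]
tool_rot: [3.09, -0.56, 0.001]
wrist_force: [-0.4, 0.7, -3.3]
gripper_width: 53.8
grasp_force: 49.9
```

```bash
python3 -c "
from h import *
weigh(12)
plan((560,-300,170,-10),(620,-80,170,-5),(667,125,170,0),(667,125,36,0),start=(519,-389.5,161,-20.5))
"
```

```text
tool torque/force [ 5.600e-02  6.000e-03  2.000e-03 -4.800e-02 -1.840e-01  3.966e+00] sd [0.03  0.029 0.029] w 53.436739821872955 f 49.90850731730461 tcp [ 518.6 -389.7  161.7] [ 3.091 -0.56   0.   ]
t 10.05 tcp [ 518.6 -389.7  161.7] yaw -20.5 w 53.4 f 49.9
(560, -300, 170, -10) -> [0.0071, -0.0982, -0.009] [-0.0, 0.0, -0.183]
(620, -80, 170, -5) -> [0.0209, -0.2271, -0.0] [0.0, 0.0, -0.087]
(667, 125, 170, 0) -> [0.029, -0.2083, -0.0] [0.0, 0.0, -0.087]
(667, 125, 36, 0) -> [0.0, -0.0, 0.134] [0.0, 0.0, 0.0]
```

Confirmed: the torque differs by 0.08 Nm again, with a visible knock, so A rattles and both choke steps are done. I'll park A on the mat and put the other two in the tray.

Call:
drive_tool:
  rows:
    - [0.007,-0.05,-0.009,0,0,-0.1,0]
    - [0.007,-0.098,-0.009,0,0,-0.183,0]
    - [0.007,-0.098,-0.009,0,0,-0.183,0]

```text
clock: 10.35
tcp_pos: [561.4, -295.7, 170.9]
tool_rot: [-3.129, 0.264, -0.001]
wrist_force: [-0.4, -0.6, -4.5]
gripper_width: 53.6
grasp_force: 49.9
```

Call:
drive_tool:
  rows:
    - [0.005,-0.05,0,0,0,-0.02,0]
    - [0.01,-0.1,0,0,0,-0.04,0]
    - [0.014,-0.145,0,0,0,-0.06,0]
    - [0.018,-0.19,0,0,0,-0.08,0]
    - [0.021,-0.227,0,0,0,-0.087,0]

```text
clock: 10.85
tcp_pos: [620.2, -78.3, 170.7]
tool_rot: [-3.139, 0.137, -0.0]
wrist_force: [0.8, -0.2, -4.2]
gripper_width: 53.7
grasp_force: 49.9
```

Call:
drive_tool:
  rows:
    - [0.007,-0.05,0,0,0,-0.02,0]
    - [0.014,-0.1,0,0,0,-0.04,0]
    - [0.02,-0.145,0,0,0,-0.06,0]
    - [0.026,-0.185,0,0,0,-0.08,0]
    - [0.029,-0.208,0,0,0,-0.087,0]

```text
clock: 11.35
tcp_pos: [667.3, 127.1, 170.5]
tool_rot: [-3.141, -0.002, -0.0]
wrist_force: [0.5, -0.6, -4.4]
gripper_width: 53.7
grasp_force: 49.9
```

```bash
python3 -c "
from h import *
robot.camera('side');robot.camera('side')
plan((667,125,36,0))"
```

```text
t 11.45 tcp [667.2 127.1 170.4] yaw 0.1 w 53.9 f 49.9
(667, 125, 36, 0) -> [-0.0002, 0.0022, 0.1344] [-0.001, -0.0, 0.002]
```

Call:
drive_tool:
  rows:
    - [0,0,0.045,0,0,0,0]
    - [0,0,0.085,0,0,0,0]
    - [0,0,0.115,0,0,0,0]
    - [0,0,0.13,0,0,0,0]
    - [0,0,0.135,0,0,0,0]

```text
clock: 11.95
tcp_pos: [666.5, 123.4, 35.1]
tool_rot: [3.141, -0.003, -0.003]
wrist_force: [-12.3, -2.8, 20.3]
gripper_width: 53.8
grasp_force: 49.9
```

Call:
drive_tool:
  rows:
    - [0,0,0,0,0,0,0]
    - [0,0,0,0,0,0,0.85]
    - [0,0,0,0,0,0,0.85]
    - [0,0,0,0,0,0,0.85]
    - [0,0,0,0,0,0,0.85]

```text
clock: 12.45
tcp_pos: [667.4, 124.2, 36.3]
tool_rot: [-3.141, 0.002, -0.002]
wrist_force: [0.1, 0.3, -0.2]
gripper_width: 77.8
grasp_force: 0.0
```

Call:
drive_tool:
  rows:
    - [0,0,-0.04,0,0,0,1]
    - [0,0,-0.09,0,0,0,1]
    - [0,0,-0.14,0,0,0,1]
    - [0,0,-0.15,0,0,0,1]

```text
clock: 12.85
tcp_pos: [669.4, 124.4, 192.6]
tool_rot: [-3.14, 0.002, -0.015]
wrist_force: [-0.0, 0.4, -0.6]
gripper_width: 92.8
grasp_force: 0.0
```

```bash
python3 - <<'E'
from h import *
plan((540,70,188,-16),(442,22,188,-27))
ortho("pics/mat1.png",50,667,125,h=125)
E
```

```text
t 12.85 tcp [669.4 124.4 192.6] yaw -0.1 w 92.8 f 0.0
(540, 70, 188, -16) -> [-0.1294, 0.0546, 0.0032] [-0.002, -0.009, 0.278]
(442, 22, 188, -27) -> [-0.081, 0.0732, 0.0] [-0.0, -0.0, 0.192]
```

View pics/mat1.png

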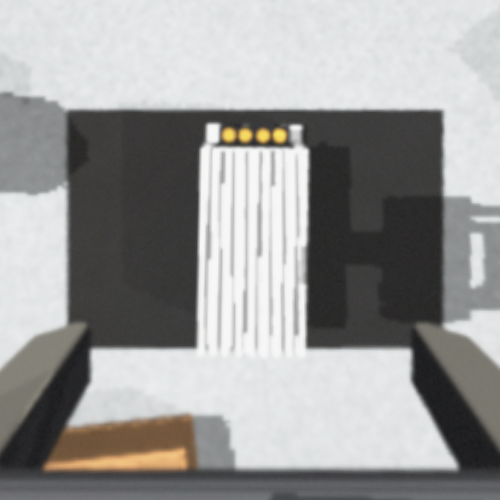

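A stands upright on the mat, centred at about (252,250), i.e. (667,124) with yaw 0. Next is C.

Call:
drive_tool:
  rows:
    - [-0.045,0.019,0,0,0,0.1,1]
    - [-0.09,0.038,0,0,0,0.2,1]
    - [-0.129,0.055,0,0,0,0.278,1]
    - [-0.129,0.055,0,0,0,0.278,1]

```text
clock: 13.3
tcp_pos: [533.0, 67.9, 183.9]
tool_rot: [3.109, -0.442, -0.009]
wrist_force: [1.5, -0.1, 0.1]
gripper_width: 93.1
grasp_force: 0.0
```

Call:
drive_tool:
  rows:
    - [-0.035,0.03,0,0,0,0.1,1]
    - [-0.07,0.06,0,0,0,0.19,1]
    - [-0.081,0.073,0,0,0,0.19,1]
    - [-0.081,0.073,0,0,0,0.19,1]

```text
clock: 13.7
tcp_pos: [438.8, 20.8, 185.1]
tool_rot: [3.055, -0.731, -0.002]
wrist_force: [0.5, 0.3, 0.1]
gripper_width: 92.9
grasp_force: 0.0
```

```bash
python3 - <<'E'
from h import *
plan()
ortho("pics/wC.png",50,442,22,h=125)
E
```

```text
t 13.7 tcp [438.8  20.8 185.1] yaw -26.9 w 92.9 f 0.0
```

View pics/wC.png

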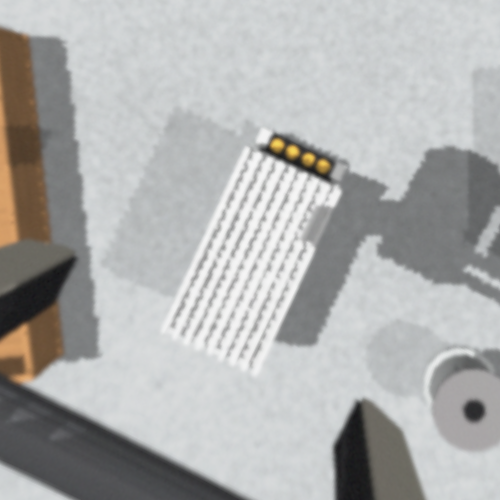

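C's top corners are at (250,146), (343,183), (258,375) and (163,333), giving a centre of (437,20) and yaw -24°. The spool at (473,410) is well clear.

```bash
python3 - <<'E'
from h import *
plan((437.5,20,110,-24),(437.5,20,31,-24),(437.5,20,161,-24),(440,130,161,-12),(446,285,175,6.5),start=(438.8,21,185.5,-27))
E
```

```text
t 13.75 tcp [440.2  21.2 185.4] yaw -26.9 w 93.2 f 0.0
(437.5, 20, 110, -24) -> [-0.0007, 0.0015, 0.0755] [-0.0, 0.0, -0.052]
(437.5, 20, 31, -24) -> [0.0, -0.0, 0.079] [0.0, 0.0, 0.0]
(437.5, 20, 161, -24) -> [0.0, 0.0, -0.13] [0.0, 0.0, 0.0]
(440, 130, 161, -12) -> [-0.0425, -0.1015, -0.0] [-0.0, 0.0, -0.209]
(446, 285, 175, 6.5) -> [-0.0264, -0.1529, -0.014] [0.0, 0.0, -0.323]
```

Call:
drive_tool:
  rows:
    - [-0.002,0.001,0.045,0,0,-0.052,1]
    - [-0.002,0.001,0.075,0,0,-0.052,1]
    - [-0.002,0.001,0.075,0,0,-0.052,1]

```text
clock: 14.05
tcp_pos: [436.9, 22.0, 107.6]
tool_rot: [3.073, -0.649, -0.009]
wrist_force: [-0.0, 0.5, -0.1]
gripper_width: 93.1
grasp_force: 0.0
```

Call:
drive_tool:
  rows:
    - [0,0,0.03,0,0,0,1]
    - [0,0,0.055,0,0,0,1]
    - [0,0,0.079,0,0,0,1]
    - [0,0,0.079,0,0,0,0.5]
    - [0,0,0.079,0,0,0,0.5]
  newtons: 50

```text
clock: 14.55
tcp_pos: [438.9, 21.6, 32.5]
tool_rot: [-3.074, 0.65, -0.001]
wrist_force: [0.6, 0.7, 0.6]
gripper_width: 81.2
grasp_force: 0.0
```

Call:
drive_tool:
  rows:
    - [0,0,0,0,0,0,0]
    - [0,0,0,0,0,0,0]
    - [0,0,0,0,0,0,0]
    - [0,0,0,0,0,0,0]
    - [0,0,0,0,0,0,0]

```text
clock: 15.05
tcp_pos: [438.1, 21.4, 32.3]
tool_rot: [-3.073, 0.651, -0.001]
wrist_force: [-2.0, 0.6, 7.9]
gripper_width: 53.6
grasp_force: 50.0
```

```bash
python3 - <<'E'
from h import *
plan()
E
```

```text
t 15.05 tcp [438.1  21.4  32.3] yaw -23.9 w 53.6 f 50.0
```

Call:
drive_tool:
  rows:
    - [0,0,-0.03,0,0,0,0]
    - [0,0,-0.07,0,0,0,0]
    - [0,0,-0.11,0,0,0,0]
    - [0,0,-0.13,0,0,0,0]

```text
clock: 15.45
tcp_pos: [438.3, 21.4, 164.5]
tool_rot: [-3.073, 0.651, -0.005]
wrist_force: [0.1, 0.6, -5.7]
gripper_width: 53.6
grasp_force: 49.9
```

Call:
drive_tool:
  rows:
    - [-0.017,-0.041,0,0,0,-0.1,0]
    - [-0.034,-0.082,0,0,0,-0.18,0]
    - [-0.043,-0.102,0,0,0,-0.209,0]
    - [-0.043,-0.102,0,0,0,-0.209,0]

```text
clock: 15.85
tcp_pos: [439.2, 134.2, 161.5]
tool_rot: [-3.125, 0.321, 0.001]
wrist_force: [-0.7, -0.8, -4.0]
gripper_width: 54.0
grasp_force: 49.9
```

Call:
drive_tool:
  rows:
    - [-0.008,-0.045,-0.01,0,0,-0.11,0]
    - [-0.016,-0.09,-0.014,0,0,-0.22,0]
    - [-0.024,-0.135,-0.014,0,0,-0.32,0]
    - [-0.026,-0.153,-0.014,0,0,-0.323,0]
    - [-0.026,-0.153,-0.014,0,0,-0.323,0]

```text
clock: 16.35
tcp_pos: [445.8, 288.4, 175.2]
tool_rot: [3.136, 0.182, -0.001]
wrist_force: [-0.1, -0.5, -3.5]
gripper_width: 53.8
grasp_force: 49.9
```

```bash
python3 - <<'E'
from h import *
plan()
ortho("pics/tray.png",35,451,277,h=170,s=1.5)
E
```

```text
t 16.35 tcp [445.8 288.4 175.2] yaw 6.6 w 53.8 f 49.9
```

View pics/tray.png

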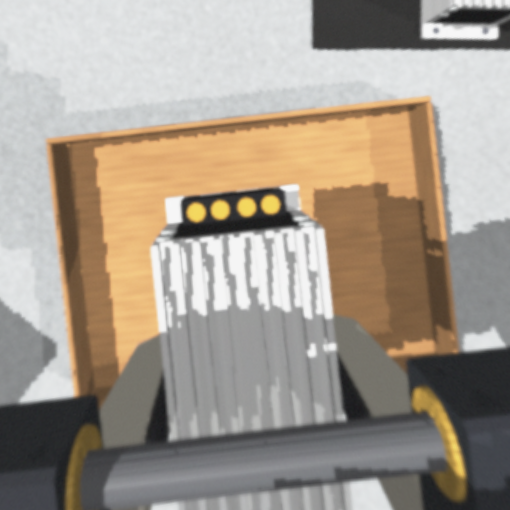

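The tray rim's far corners are at (48,141) and (430,97), so the tray is at (448,277) with yaw 6.6°. C is held square over it.

```bash
python3 - <<'E'
from h import *
plan((441,336.5,140,6.6),(441,336.5,36.3,6.6),(441,336.5,180,6.6),(455,180,190,0),(467,0,190,-3),(467,-174,190,-3.5))
E
```

```text
t 16.4 tcp [445.6 287.  175.1] yaw 6.6 w 53.9 f 49.9
(441, 336.5, 140, 6.6) -> [0.0011, -0.0497, 0.0351] [0.001, 0.001, -0.0]
(441, 336.5, 36.3, 6.6) -> [0.0, -0.0, 0.1037] [0.0, 0.0, 0.0]
(441, 336.5, 180, 6.6) -> [0.0, 0.0, -0.1437] [0.0, 0.0, 0.0]
(455, 180, 190, 0) -> [-0.0041, 0.1571, -0.01] [0.0, -0.0, 0.115]
(467, 0, 190, -3) -> [0.012, 0.18, 0.0] [0.0, -0.0, 0.052]
(467, -174, 190, -3.5) -> [0.0091, 0.1738, 0.0] [-0.0, -0.0, 0.009]
```

Call:
drive_tool:
  rows:
    - [0.001,-0.03,0.02,0,0,0,0]
    - [0.001,-0.05,0.035,0,0,0,0]
    - [0.001,-0.05,0.035,0,0,0,0]

```text
clock: 16.7
tcp_pos: [440.3, 336.4, 138.6]
tool_rot: [3.135, 0.179, -0.005]
wrist_force: [-0.4, -0.7, -4.8]
gripper_width: 53.6
grasp_force: 49.9
```

Call:
drive_tool:
  rows:
    - [0,0,0.035,0,0,0,0]
    - [0,0,0.065,0,0,0,0]
    - [0,0,0.09,0,0,0,0]
    - [0,0,0.1,0,0,0,0]
    - [0,0,0.104,0,0,0,0]

```text
clock: 17.2
tcp_pos: [441.4, 335.7, 36.4]
tool_rot: [3.136, 0.178, -0.002]
wrist_force: [-1.1, -1.1, 1.4]
gripper_width: 54.0
grasp_force: 49.9
```

Call:
drive_tool:
  rows:
    - [0,0,0,0,0,0,0]
    - [0,0,0,0,0,0,0.8]
    - [0,0,0,0,0,0,0.8]
    - [0,0,0,0,0,0,0.8]
    - [0,0,0,0,0,0,0.8]

```text
clock: 17.7
tcp_pos: [441.5, 337.2, 37.2]
tool_rot: [-3.136, -0.18, -0.001]
wrist_force: [-0.1, 0.4, -0.0]
gripper_width: 74.1
grasp_force: 0.0
```

Call:
drive_tool:
  rows:
    - [0,0,-0.03,0,0,0,0.8]
    - [0,0,-0.075,0,0,0,0.8]
    - [0,0,-0.12,0,0,0,0.8]
    - [0,0,-0.144,0,0,0,0.8]
    - [0,0,-0.144,0,0,0,0.8]

```text
clock: 18.2
tcp_pos: [442.6, 337.9, 184.4]
tool_rot: [-3.133, -0.18, -0.009]
wrist_force: [0.7, 0.6, -0.2]
gripper_width: 74.8
grasp_force: 0.0
```

Call:
drive_tool:
  rows:
    - [-0.001,0.045,-0.01,0,0,0.04,1]
    - [-0.002,0.09,-0.01,0,0,0.08,1]
    - [-0.003,0.135,-0.01,0,0,0.115,1]
    - [-0.004,0.157,-0.01,0,0,0.115,1]

```text
clock: 18.6
tcp_pos: [454.7, 177.8, 189.7]
tool_rot: [3.141, -0.004, -0.002]
wrist_force: [1.0, 0.0, -0.1]
gripper_width: 92.4
grasp_force: 0.0
```

Call:
drive_tool:
  rows:
    - [0.003,0.045,0,0,0,0.02,1]
    - [0.006,0.09,0,0,0,0.04,1]
    - [0.009,0.135,0,0,0,0.052,1]
    - [0.012,0.18,0,0,0,0.052,1]
    - [0.012,0.18,0,0,0,0.052,1]

```text
clock: 19.1
tcp_pos: [467.0, -3.4, 189.8]
tool_rot: [3.14, -0.089, -0.002]
wrist_force: [0.1, 0.8, -0.1]
gripper_width: 93.3
grasp_force: 0.0
```

Call:
drive_tool:
  rows:
    - [0.003,0.045,0,0,0,0.009,1]
    - [0.005,0.09,0,0,0,0.009,1]
    - [0.008,0.135,0,0,0,0.009,1]
    - [0.009,0.174,0,0,0,0.009,1]
    - [0.009,0.174,0,0,0,0.009,1]

```text
clock: 19.6
tcp_pos: [466.9, -176.5, 189.8]
tool_rot: [3.14, -0.101, -0.001]
wrist_force: [0.5, -0.9, -0.1]
gripper_width: 93.0
grasp_force: 0.0
```

```bash
python3 - <<'E'
from h import *
plan()
ortho("pics/wB.png",50,467,-174,h=125)
E
```

```text
t 19.6 tcp [ 466.9 -176.5  189.8] yaw -3.7 w 93.0 f 0.0
```

View pics/wB.png

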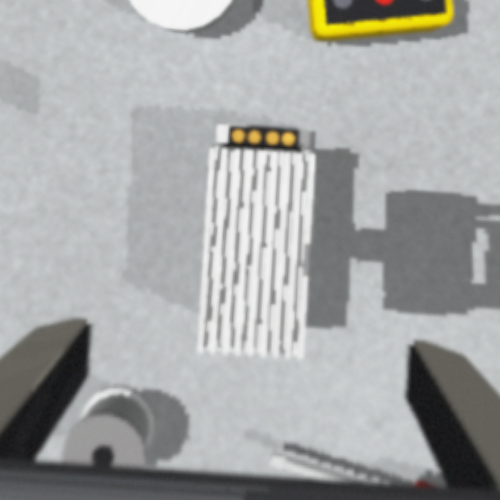

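B's top corners are at (209,150), (315,151), (303,357) and (198,354), giving a centre of (465.5,-177) and yaw -2.5°. The spool and screwdriver are clear of the fingers' descent.

```bash
python3 - <<'E'
from h import *
plan((465.5,-177,110,-2.5),(465.5,-177,31.5,-2.5),(465.5,-177,165,-2.5),(462,20,165,2),(455,217.5,165,6.6),(455,217.5,36.5,6.6),start=(466.5,-175.5,190,-3.6))
E
```

```text
t 19.65 tcp [ 466.8 -174.6  189.7] yaw -3.7 w 92.5 f 0.0
(465.5, -177, 110, -2.5) -> [-0.0009, 0.0016, 0.08] [0.0, 0.0, -0.019]
(465.5, -177, 31.5, -2.5) -> [0.0, -0.0, 0.0785] [0.0, 0.0, 0.0]
(465.5, -177, 165, -2.5) -> [-0.0, 0.0, -0.1335] [0.0, 0.0, 0.0]
(462, 20, 165, 2) -> [-0.0121, -0.1967, -0.0] [-0.0, 0.0, -0.079]
(455, 217.5, 165, 6.6) -> [-0.0001, -0.1976, -0.0] [0.0, 0.0, -0.08]
(455, 217.5, 36.5, 6.6) -> [0.0, -0.0, 0.1285] [0.0, 0.0, 0.0]
```

Call:
drive_tool:
  rows:
    - [-0.001,0.002,0.045,0,0,-0.019,1]
    - [-0.001,0.002,0.08,0,0,-0.019,1]
    - [-0.001,0.002,0.08,0,0,-0.019,1]

```text
clock: 19.95
tcp_pos: [463.8, -173.1, 106.9]
tool_rot: [-3.137, 0.064, 0.011]
wrist_force: [-0.4, -0.5, 0.2]
gripper_width: 92.9
grasp_force: 0.0
```

Call:
drive_tool:
  rows:
    - [0,0,0.03,0,0,0,1]
    - [0,0,0.055,0,0,0,1]
    - [0,0,0.079,0,0,0,1]
    - [0,0,0.079,0,0,0,0.5]
    - [0,0,0.079,0,0,0,0.5]
  newtons: 50

```text
clock: 20.45
tcp_pos: [466.7, -175.2, 32.9]
tool_rot: [3.141, -0.065, 0.001]
wrist_force: [0.0, 0.4, 0.6]
gripper_width: 81.5
grasp_force: 0.0
```

Call:
drive_tool:
  rows:
    - [0,0,0,0,0,0,0]
    - [0,0,0,0,0,0,0]
    - [0,0,0,0,0,0,0]
    - [0,0,0,0,0,0,0]
    - [0,0,0,0,0,0,0]

```text
clock: 20.95
tcp_pos: [466.4, -175.9, 32.4]
tool_rot: [3.14, -0.067, 0.002]
wrist_force: [-1.6, 0.5, 8.1]
gripper_width: 53.4
grasp_force: 49.9
```

Call:
drive_tool:
  rows:
    - [0,0,-0.03,0,0,0,0]
    - [0,0,-0.07,0,0,0,0]
    - [0,0,-0.11,0,0,0,0]
    - [0,0,-0.133,0,0,0,0]

```text
clock: 21.35
tcp_pos: [466.4, -175.8, 167.4]
tool_rot: [3.14, -0.066, 0.003]
wrist_force: [1.5, -1.1, -4.5]
gripper_width: 53.9
grasp_force: 49.9
```

Call:
drive_tool:
  rows:
    - [-0.003,-0.045,0,0,0,-0.02,0]
    - [-0.006,-0.09,0,0,0,-0.04,0]
    - [-0.009,-0.135,0,0,0,-0.06,0]
    - [-0.012,-0.18,0,0,0,-0.079,0]
    - [-0.012,-0.197,0,0,0,-0.079,0]

```text
clock: 21.85
tcp_pos: [461.2, 24.7, 164.5]
tool_rot: [-3.14, -0.062, 0.002]
wrist_force: [-0.3, -0.6, -3.6]
gripper_width: 53.8
grasp_force: 49.9
```

Call:
drive_tool:
  rows:
    - [0,-0.045,0,0,0,-0.02,0]
    - [0,-0.09,0,0,0,-0.04,0]
    - [0,-0.135,0,0,0,-0.06,0]
    - [0,-0.175,0,0,0,-0.08,0]
    - [0,-0.198,0,0,0,-0.08,0]

```text
clock: 22.35
tcp_pos: [454.2, 222.0, 164.4]
tool_rot: [-3.136, -0.187, 0.001]
wrist_force: [-0.4, -0.3, -3.1]
gripper_width: 53.6
grasp_force: 49.9
```

Call:
drive_tool:
  rows:
    - [0,0,0,0,0,0,0]

```text
clock: 22.45
tcp_pos: [454.3, 221.8, 164.4]
tool_rot: [-3.136, -0.188, 0.001]
wrist_force: [0.2, -1.5, -4.4]
gripper_width: 53.7
grasp_force: 49.9
```

```bash
python3 - <<'E'
from h import *
plan((455,217.5,36.5,6.6),(455,217.5,180,6.6),(667,124,190,0),(667,124,36,0))
E
```

```text
t 22.45 tcp [454.3 221.8 164.4] yaw 6.9 w 53.7 f 49.9
(455, 217.5, 36.5, 6.6) -> [0.0002, 0.0044, 0.1279] [-0.0, 0.001, 0.004]
(455, 217.5, 180, 6.6) -> [0.0, 0.0, -0.1435] [0.0, 0.0, 0.0]
(667, 124, 190, 0) -> [0.1998, 0.1172, -0.01] [0.0, -0.0, 0.115]
(667, 124, 36, 0) -> [0.0, -0.0, 0.154] [0.0, 0.0, 0.0]
```

Call:
drive_tool:
  rows:
    - [0,0.004,0.045,0,0,0,0]
    - [0,0.004,0.085,0,0,0,0]
    - [0,0.004,0.112,0,0,0,0]
    - [0,0.004,0.124,0,0,0,0]
    - [0,0.004,0.128,0,0,0,0]

```text
clock: 22.95
tcp_pos: [454.6, 214.7, 36.3]
tool_rot: [3.135, 0.182, -0.005]
wrist_force: [-18.2, -9.6, 44.4]
gripper_width: 53.8
grasp_force: 50.0
```

Call:
drive_tool:
  rows:
    - [0,0,0,0,0,0,0]
    - [0,0,0,0,0,0,0.8]
    - [0,0,0,0,0,0,0.8]
    - [0,0,0,0,0,0,0.8]
    - [0,0,0,0,0,0,0.8]

```text
clock: 23.45
tcp_pos: [455.8, 215.7, 37.1]
tool_rot: [-3.136, -0.183, -0.001]
wrist_force: [-0.2, 0.4, -0.5]
gripper_width: 74.1
grasp_force: 0.0
```

Call:
drive_tool:
  rows:
    - [0,0,-0.03,0,0,0,0.8]
    - [0,0,-0.075,0,0,0,0.8]
    - [0,0,-0.12,0,0,0,0.8]
    - [0,0,-0.144,0,0,0,0.8]
    - [0,0,-0.144,0,0,0,0.8]

```text
clock: 23.95
tcp_pos: [457.0, 216.2, 184.1]
tool_rot: [-3.134, -0.183, -0.01]
wrist_force: [-0.4, -0.2, -0.0]
gripper_width: 74.5
grasp_force: 0.0
```

Call:
drive_tool:
  rows:
    - [0.04,0.023,-0.01,0,0,0.03,1]
    - [0.08,0.046,-0.01,0,0,0.06,1]
    - [0.12,0.07,-0.01,0,0,0.09,1]
    - [0.16,0.094,-0.01,0,0,0.115,1]
    - [0.2,0.117,-0.01,0,0,0.115,1]

```text
clock: 24.45
tcp_pos: [668.9, 121.5, 189.1]
tool_rot: [3.141, 0.001, -0.003]
wrist_force: [-0.1, 0.8, 0.7]
gripper_width: 92.9
grasp_force: 0.0
```

Call:
drive_tool:
  rows:
    - [0,0,0,0,0,0,1]
    - [0,0,0,0,0,0,1]

```text
clock: 24.65
tcp_pos: [667.5, 122.2, 188.6]
tool_rot: [3.141, 0.001, -0.004]
wrist_force: [-0.3, 0.1, -0.6]
gripper_width: 93.1
grasp_force: 0.0
```

```bash
python3 - <<'E'
from h import *
plan((667,124,110,0),(667,124,36,0))
im=robot.camera("side");cv2.imwrite("pics/side1.png",cv2.resize(im[120:340,120:400,::-1],None,fx=2.5,fy=2.5,interpolation=cv2.INTER_CUBIC))
E
```

```text
t 24.65 tcp [667.5 122.2 188.6] yaw 0.0 w 93.1 f 0.0
(667, 124, 110, 0) -> [-0.0003, -0.0018, 0.0786] [0.0, 0.003, 0.001]
(667, 124, 36, 0) -> [0.0, -0.0, 0.074] [0.0, 0.0, 0.0]
```

View pics/side1.png

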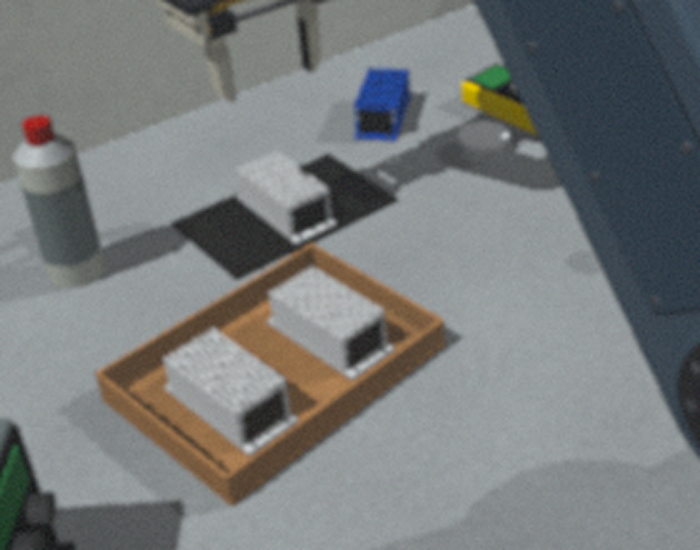

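Both sound converters stand flat in the tray at (225,390) and (325,320), and A waits on the mat at (285,195). I'll pick A up and hold it.

Call:
drive_tool:
  rows:
    - [0,-0.002,0.04,0,0,0,1]
    - [0,-0.002,0.079,0,0,0,1]
    - [0,-0.002,0.079,0,0,0,1]

```text
clock: 25.0
tcp_pos: [663.9, 125.2, 106.6]
tool_rot: [3.141, 0.005, -0.015]
wrist_force: [0.5, -1.1, -0.2]
gripper_width: 93.0
grasp_force: 0.0
```

Call:
drive_tool:
  rows:
    - [0,0,0.03,0,0,0,1]
    - [0,0,0.055,0,0,0,1]
    - [0,0,0.073,0,0,0,1]
    - [0,0,0.073,0,0,0,0.5]
    - [0,0,0.073,0,0,0,0.5]
  newtons: 50

```text
clock: 25.5
tcp_pos: [668.3, 125.0, 40.1]
tool_rot: [-3.141, -0.003, -0.002]
wrist_force: [0.1, -0.4, 0.0]
gripper_width: 81.3
grasp_force: 0.0
```

Call:
drive_tool:
  rows:
    - [0,0,0,0,0,0,0]
    - [0,0,0,0,0,0,0]
    - [0,0,0,0,0,0,0]
    - [0,0,0,0,0,0,0]
    - [0,0,0,0,0,0,0]

```text
clock: 26.0
tcp_pos: [668.1, 124.6, 39.3]
tool_rot: [3.142, 0.003, 0.001]
wrist_force: [-1.2, -1.6, 5.9]
gripper_width: 53.6
grasp_force: 49.9
```

Call:
drive_tool:
  rows:
    - [0,0,-0.03,0,0,0,0]
    - [0,0,-0.06,0,0,0,0]
    - [0,0,-0.1,0,0,0,0]
    - [0,0,-0.13,0,0,0,0]
    - [0,0,-0.147,0,0,0,0]

```text
clock: 26.5
tcp_pos: [668.2, 124.8, 188.0]
tool_rot: [-3.141, -0.003, -0.003]
wrist_force: [0.3, 0.1, -4.4]
gripper_width: 53.5
grasp_force: 49.9
```

Call:
drive_tool:
  rows:
    - [0,0,0,0,0,0,0]
    - [0,0,0,0,0,0,0]
    - [0,0,0,0,0,0,0]
    - [0,0,0,0,0,0,0]
    - [0,0,0,0,0,0,0]

```text
clock: 27.0
tcp_pos: [667.5, 124.6, 184.6]
tool_rot: [3.141, 0.003, -0.002]
wrist_force: [0.5, -0.6, -4.1]
gripper_width: 54.0
grasp_force: 49.9
```

```bash
python3 - <<'E'
from h import *
weigh(8)
im=robot.camera("scene");cv2.imwrite("pics/scene1.png",im[:,:,::-1])
E
```

```text
tool torque/force [ 0.022  0.031 -0.01   0.289  0.202  3.849] sd [0.025 0.027 0.011] w 53.53657134711034 f 49.91814360022545 tcp [667.8 124.7 185.7] [-3.142e+00 -3.000e-03 -0.000e+00]
```

View pics/scene1.png

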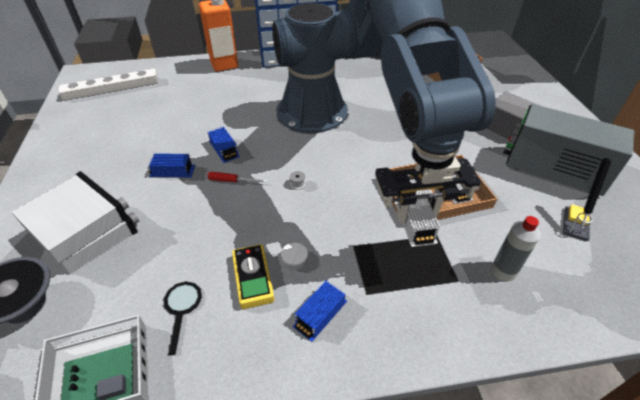

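A is held level about 150 mm above the mat (gripper at (425,215)). The bystanders are where they were, so I'm handing the job in.

```bash
python3 -c "
from station import robot
print(robot.finish_job())"
```

```text
the job is handed in; nothing more can be done
None
```

I handed the job in with the rattling converter (the one that stood at about (519, -389) mm) held level about 15 cm over the mat and the other two standing flat in the tray, taken as sound without being shaken; the hand-in reported no verdict.

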